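# Hang the gauge arm on the slotted upright

## Robot

A 6-joint arm with a two-finger parallel gripper is mounted at the origin on the work surface. World frame = base frame: x ahead of the robot, y to its left, z up, the work surface at z = 0. Lengths are in mm, angles in rad, forces in N, time in s.
With the tool pointing down it reaches from about 425 to 950 mm from the base axis. Payload 3.5 kg.
Tool frame: the origin (TCP) lies at the very end of the fingers, on their centre line; the grasp point (between the pads) lies 19 mm behind it (ctrl.grip_point_offset is the distance from the TCP to the grasp point, in mm); x points along the fingers, z is the direction in which the jaws open and shut, and the axes are right-handed (so a half turn about x gives the same grasp; the last joint's range is limited). The gripper opens to 85 mm and grips with 20 to 120 N. Pads are 22 mm wide; open, the fingers measure 114 mm over their backs; the gripper's body (76 mm by 85 mm) begins 54 mm behind the grasp point. The pads swing forward as they close: fully open they stand 13 mm farther back than shut.
Start: joints at [0.978, 0.286, 1.577, -0, 1.279, -0.15], TCP at [289.181, 609.902, 231.325] pointing down, gripper open.
Joint ranges: [-2.77, 2.77], [-0.9, 2.22], [0.21, 2.48], [-1.53, 4.67], [0.24, 2.81], [-2.84, 2.84]. Speed limits (rad/s): [2.79, 2.79, 3.14, 3.14, 3.14, 3.14].

## Interface

Orientations are given as a unit quaternion [w, x, y, z].
In Python, from rig import ctrl gives the robot as it stands. Calls block until the motion is done:
- ctrl.move_pose(position, orientation): joint-space move of the TCP to a pose.
- ctrl.line_to(position, ori=None, v=150): straight line of the TCP; ori=None keeps the orientation; v is the mean speed in mm/s.
- ctrl.goto_joints(angles): joint-space move.
- ctrl.grip(opening): finger opening in mm; the grip force is fixed at half the most; returns when the fingers have stopped.
- ctrl.pause(seconds).
- ctrl.inverse_kinematics(position, orientation): joint angles nearest the present ones, or None.
- ctrl.get_image(name): name is "side" or "top" or "wrist"; returns a dict with "image" (420x560x3 uint8, red, green, blue), "intrinsics" (3x3 intrinsics, pixels), "pose" (4x4, takes a point from camera to world coordinates). Camera axes: x right, y down, z forward; pixel columns grow to the right and rows downward; lengths in mm; the calibration is good to about 2 mm. The wrist camera is an equidistant fisheye: a pixel r from the principal point sees the ray r / f radians off the axis. A picture is of the moment at which its call begins. There is no depth.
A pose or a line that the arm cannot do raises ctrl.PlanningError and nothing moves.
- ctrl.job_done(): hands the job in, once; it reports no verdict.
Readings, each from a call of its own:
- ctrl.get_clock(): time.
- ctrl.get_q(): joint angles.
- ctrl.get_joint_vel(): joint speeds.
- ctrl.get_effort(): joint torques, N m.
- ctrl.get_eef_pos(): TCP position.
- ctrl.get_orientation(): TCP orientation.
- ctrl.get_ft_force(): force on the tool from outside, world axes, zero at the start.
- ctrl.get_ft_torque(): the same for the moment, N m.
- ctrl.get_grip_width(): finger opening in mm.
Only numpy, scipy, OpenCV 4.12 (cv2) and the standard library are available. Lean on these libraries where they do the work, as an engineer would, in place of code of your own. Each camera call takes 0.05 s, during which the arm holds its last target. There are 200 camera calls.

## Task

Hang the bare aluminium gauge arm on the slotted upright by its two hook tabs: feel them into the two upper slots, press the gauge arm in against the sprung plunger, then push it down until it is fully home on its stop, pressing the green pin, and let go. Be gentle and never force it: some 10 N of push is plenty and 20 N too much. Leave the spare blue arm and the other loose things where they are.

Things in the scene. Friction and masses are not known exactly. Their poses are not given: they have to be found in the camera images.
- upright: Slotted upright fixed to the table; origin on the table, x axis pointing into its front, y along its width, z up. Black granite foot 170 mm wide, 40 mm high, reaching 55 mm in front of the slot plate; grey frame 114 mm wide, 188 mm high. In front an aluminium slot plate, 78 mm wide, 5 mm thick, one column of three slots 40 mm apart, 182 mm high, 30 mm free space behind.
- slots (a point): NOMINAL middle between the two upper slots, on the plate's front face; axes as the upright. The plate was clamped on by hand: slots, plunger and pin truly lie up to 7 mm sideways (y) and 8 mm up or down (z) from nominal, different each time; depth (x) is exact. 3 mm below the true point a brass plunger stands 4 mm proud; 3 to 4.5 N push it in.
- low_slot (a point): NOMINAL centre of the lower of the two upper slots (120 mm above the table, 20 mm below point slots), on the front face, off by the same unknown amounts. Each slot is 10 mm wide and 22 mm high. The plate is rigid: 10 N of push on the gauge arm is plenty; the tabs' lever action multiplies it, and the contact forces on the upright must stay under 60 N in all.
- grip (a point): Grip centre of the bare aluminium gauge arm (about 0.22 kg) standing on the table: in a plain upright web 12 mm thick (y), 64 mm high, 45 mm above the arm's underside. x points along the arm to the hook tabs, z up. The web runs 22 mm to -x (then a lower bar to a round boss with a black knob) and 46 mm to +x, to a back plate 6 mm thick, 44 mm wide, 72 mm high.
- face (a point): Point on the outer face of the gauge arm's back plate, half-way between its two tabs: 52 mm along +x from grip and 36 mm above the underside; axes as grip. With the arm home it lies up to 2 mm in front of the slot plate and 9 mm below the true middle of the two slots. Plunger friction holds the arm wherever it is let go, so push it down (3 to 8 N move it) until it stops.
- tab (a point): Centre of the lower hook, 16 mm above the underside; the upper is 40 mm higher. Dark tabs 6 mm wide, 11.5 mm long from the back plate: a hook 16 mm high, 5 mm thick, on a neck 6.5 mm long whose lower side is 6 mm above the hook's lower end. They go straight into the slots (play 2 mm each side, 3 mm up and down), then down about 9 mm until the necks stand on the slots' lower ends.
- home_pin (a joint): Green spring pin (10 mm wide, pushed with under 2 N) on the slot plate, under the place of the arm's back plate. Value in m: 0 when free, growing as the arm pushes it down; about 0.005 when the arm is fully home.
- spare_arm: Spare arm painted blue, same shape without hook tabs, loose on the table. Origin under its web's middle, on the table. To be left alone.
- set_ring: Steel setting ring, 60 mm across, 22 mm high, loose. Leave alone.
- master: Steel master disc, 68 mm across, 12 mm high, loose. Leave alone.
- cleaner: White bottle with a blue cap, 52 mm across, 130 mm high, loose; origin under it. Leave alone.
- driver: Red-handled screwdriver lying on the table. Leave alone.
Not all that is in view belongs to the job. What is shaped like the part that bears grip but yellow is not meant. What is shaped like the upright but orange is not meant.

How it is judged:
By the outcome, as a careful person would: the job done as asked, in the order asked, and still so for the second after the job is handed in, with the robot touching nothing.
It also fails if it takes over 72 s, if anything falls off the work surface, if the arm or the gripper's body presses on something with over 40 N, if the wrist force passes 120 N, or if a joint passes its speed limit or range.

## Working session

There is one attempt and no reset: what is moved stays moved. The work goes in short steps, each a Python script; the robot and the scene stay as the last script left them, time stands still between calls to the robot, and variables do not carry over. Pictures are saved under pics/ and viewed, about 8 in all and at most 12, crops included, and the job is handed in when it is done.

```bash
ls; mkdir -p pics
python3 - <<'E'
from rig import ctrl
import cv2, numpy as np
for n in ["side","top","wrist"]:
    d=ctrl.get_image(n); cv2.imwrite(f"pics/{n}0.png",d["image"][:,:,::-1])
    print(n,np.round(d["intrinsics"],1).tolist(),np.round(d["pose"],3).tolist())
    np.savez(f"{n}0.npz",**d)
print(ctrl.get_clock(),ctrl.get_orientation(),ctrl.get_ft_force(),ctrl.grip_point_offset)
a=cv2.imread("pics/side0.png");b=cv2.imread("pics/top0.png")
cv2.imwrite("pics/top0b.png",cv2.resize(b,(800,600)));cv2.imwrite("pics/side0b.png",cv2.resize(a,(800,600)))
E
```

```text
pics
side [[532.9, 0.0, 283.5], [0.0, 532.9, 202.9], [0.0, 0.0, 1.0]] [[0.997, -0.063, 0.049, 466.985], [-0.077, -0.57, 0.818, -1025.286], [-0.023, -0.819, -0.573, 833.144], [0.0, 0.0, 0.0, 1.0]]
top [[493.0, 0.0, 285.9], [0.0, 493.0, 217.8], [0.0, 0.0, 1.0]] [[0.008, -0.984, 0.18, 263.076], [-1.0, -0.008, 0.003, 25.376], [-0.001, -0.18, -0.984, 1459.337], [0.0, 0.0, 0.0, 1.0]]
wrist [[325.2, 0.0, 280.4], [0.0, 325.2, 213.8], [0.0, 0.0, 1.0]] [[0.429, 0.863, 0.268, 219.859], [0.903, -0.409, -0.13, 641.264], [-0.003, 0.298, -0.955, 373.281], [0.0, 0.0, 0.0, 1.0]]
0.15 [ 0.59696369 -0.37826078  0.59821724  0.37774233] [-0.45708626 -0.52615914 -0.01804545] 18.700000000000003
```

View pics/top0b.png

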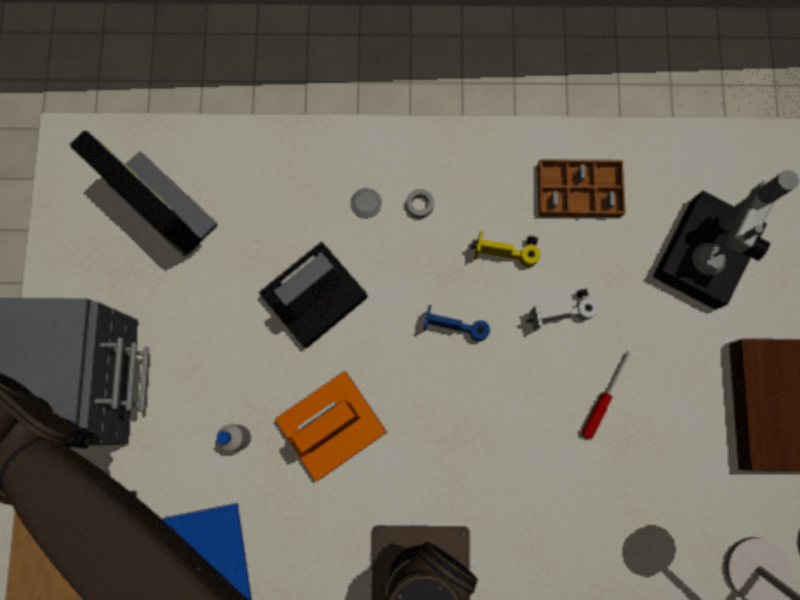

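View pics/side0b.png

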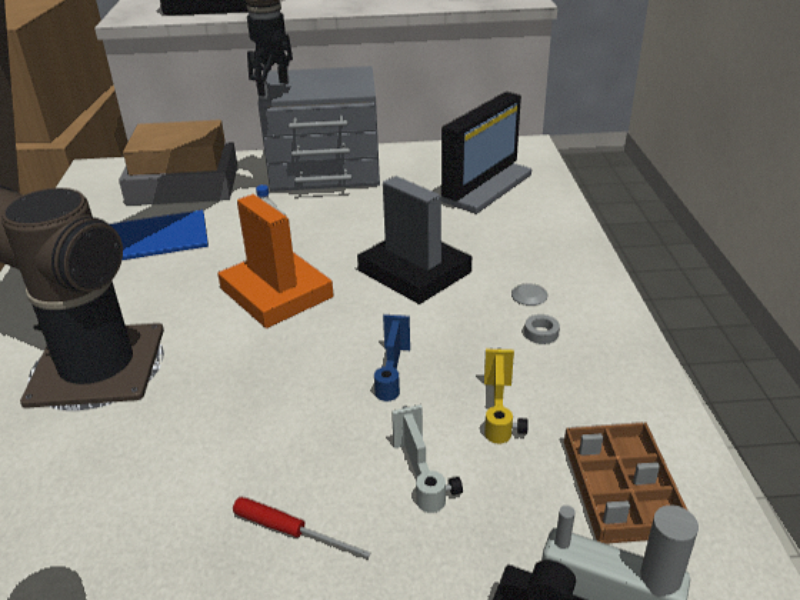

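Candidates (800x600 pictures, top and side):
- **Arms:** the bare aluminium arm is at top (563,310) and side (415,450). The blue spare is at (455,323), and the yellow one, not meant, at (508,250).
- **Uprights:** the black/grey one is at top (313,290) and side (415,240). The orange one, not meant, is at (330,425).

Next is one close crop to check the choice.

Run:
```python
import cv2, numpy as np
a=cv2.imread("pics/side0.png");b=cv2.imread("pics/top0.png")
def c(im,x,y,w,h,s=(400,300)): return cv2.resize(im[y:y+h,x:x+w],s,interpolation=cv2.INTER_CUBIC)
s=1.0
o=np.vstack([np.hstack([c(a,240,115,100,100,(400,400))[:300],c(b,175,160,90,90,(400,400))[50:350]]),
 np.hstack([c(a,260,270,80,90,(400,450))[:300],c(b,350,190,80,60,(400,300))])])
cv2.imwrite("pics/crop1.png",np.clip(o*1.5,0,255).astype(np.uint8))
```

```text
(no output)
```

View pics/crop1.png

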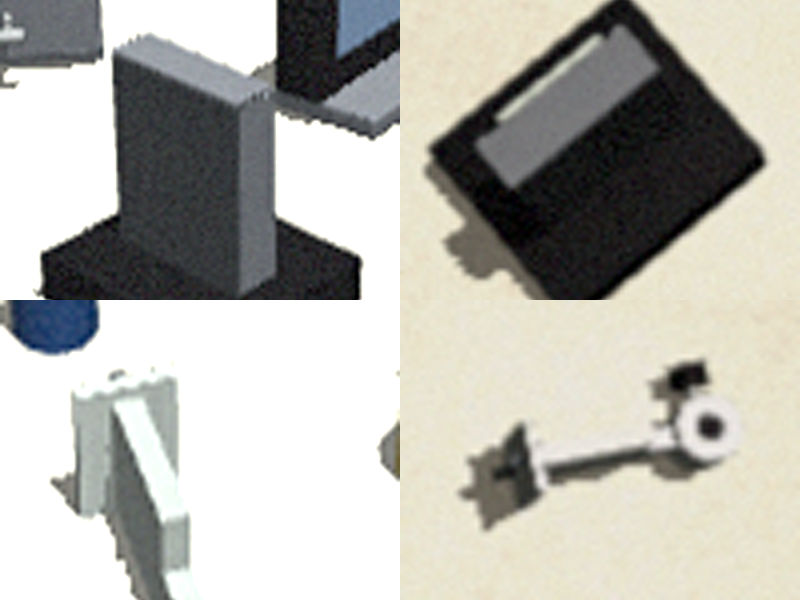

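The crop confirms the bare aluminium arm: it is white with dark tabs at its left end, and the web centre is at about px (390,221) in the raw top image. The grey upright shows its back to the robot, and the light slot plate lies on the far side at about px (210,188). I'll write the helpers and get rough geometry.

```bash
cat > h.py <<'E'
import numpy as np, cv2
from scipy.spatial.transform import Rotation as R
def rays(d,px,fish=False):
    px=np.atleast_2d(np.array(px,float));K=d["intrinsics"];P=d["pose"]
    n=np.c_[(px[:,0]-K[0,2])/K[0,0],(px[:,1]-K[1,2])/K[1,1]]
    if fish:
        r=np.linalg.norm(n,axis=1,keepdims=True)+1e-12
        c=np.c_[n/r*np.sin(r),np.cos(r)]
    else: c=np.c_[n,np.ones(len(n))]
    c/=np.linalg.norm(c,axis=1,keepdims=True)
    return P[:3,3],c@P[:3,:3].T
def onz(d,px,z,fish=False):
    o,r=rays(d,px,fish); return o+r*((z-o[2])/r[:,2])[:,None]
def onplane(d,px,p,n,fish=False):
    o,r=rays(d,px,fish); return o+r*(((p-o)@n)/(r@n))[:,None]
def proj(d,X,fish=False):
    P=d["pose"];K=d["intrinsics"];c=(np.atleast_2d(X)-P[:3,3])@P[:3,:3]
    if fish:
        s=np.linalg.norm(c[:,:2],axis=1);t=np.arctan2(s,c[:,2]);n=c[:,:2]/(s[:,None]+1e-12)*t[:,None]
    else: n=c[:,:2]/c[:,2:]
    return n*[K[0,0],K[1,1]]+[K[0,2],K[1,2]]
def tri(obs):
    A=np.zeros((3,3));b=np.zeros(3);L=[]
    for o,r in obs:
        M=np.eye(3)-np.outer(r,r);A+=M;b+=M@o;L.append((M,o))
    X=np.linalg.solve(A,b); return X,[round(float(np.linalg.norm(M@(X-o))),2) for M,o in L]
def down(phi):
    "tool down, jaw axis z at world angle phi (rad)"
    x=np.array([0,0,-1.]);z=np.array([np.cos(phi),np.sin(phi),0]);y=np.cross(z,x)
    return np.roll(R.from_matrix(np.c_[x,y,z]).as_quat(),1)
def snap(ctrl,cam,name):
    d=ctrl.get_image(cam);np.savez(name+".npz",**d);cv2.imwrite(f"pics/{name}.png",d["image"][:,:,::-1]);return d
E
python3 - <<'E'
from h import *
T,S,W=[dict(np.load(n+"0.npz")) for n in("top","side","wrist")]
print("arm web top z64",onz(T,[390,221],64),"boss",onz(T,[412,216],40))
print("plate top",onz(T,[[199,196],[220,180]],182), "frame",onz(T,[[193.5,192],[227,163]],188))
from rig import ctrl
q=ctrl.get_orientation();M=R.from_quat(np.roll(q,-1)).as_matrix();P=W["pose"]
print("cam in tool",(P[:3,3]-ctrl.get_eef_pos())@M,"\n",np.round(M.T@P[:3,:3],3))
print(M)
# foot/frame corners in top: black mask
g=cv2.cvtColor(T["image"],cv2.COLOR_RGB2HSV);m=((g[...,2]<45)&(g[...,1]<140)).astype(np.uint8)
m[:, :170]=0;m[:,270:]=0;m[:160]=0;m[255:]=0
k=max(cv2.findContours(m,0,2)[0],key=cv2.contourArea);bx=cv2.boxPoints(cv2.minAreaRect(k));X=onz(T,bx,40);print(bx,X,np.linalg.norm(np.diff(X,axis=0),axis=1))
E
```

```text
arm web top z64 [[ 510.89635655 -269.79910586   64.        ]] boss [[ 530.53360489 -339.69900804   40.        ]]
plate top [[553.3548979  260.23916454 182.        ]
 [597.58830354 205.86875822 182.        ]] frame [[562.72596214 274.13129921 188.        ]
 [643.05473254 187.79437771 188.        ]]
cam in tool [-143.03457586   76.02539372   -1.11945995] 
 [[ 0.001 -0.298  0.955]
 [-0.001 -0.955 -0.298]
 [ 1.    -0.001 -0.001]]
[[-1.10627417e-03 -9.03561157e-01  4.28457713e-01]
 [-1.56733175e-03  4.28459016e-01  9.03559857e-01]
 [-9.99998160e-01  3.28049556e-04 -1.89017323e-03]]
[[180.54097 205.04918]
 [224.60655 168.32787]
 [256.98358 207.18031]
 [212.91801 243.90163]] [[557.93074318 339.56591175  40.        ]
 [670.75433708 213.35108103  40.        ]
 [553.30535147 114.60170518  40.        ]
 [443.6688111  240.32396219  40.        ]] [169.29071692 153.44609297 166.81204061]
```

```bash
cat >> h.py <<'E'
def tilt(phi,t):
    "tool down, tilted by t so that it points towards -tool y"
    M=R.from_quat(np.roll(down(phi),-1)).as_matrix()
    return np.roll((R.from_matrix(M)*R.from_euler('z',-t)).as_quat(),1)
E
python3 - <<'E'
from h import *
from rig import ctrl
phi=np.arctan2(-.745,.667);f=np.array([-np.sin(phi),np.cos(phi),0]);y=np.array([np.cos(phi),np.sin(phi),0])
s=np.array([573,240,140.]);t=0.7
o=tilt(phi,t);print(R.from_quat(np.roll(o,-1)).as_matrix()[:,0],f)
for i,(a,h) in enumerate([(-45,215),(45,235)]):
    p=s+60*f+a*y;p[2]=h
    print(ctrl.inverse_kinematics(p,o))
    try: ctrl.move_pose(p,o)
    except ctrl.PlanningError as e: print(e);continue
    ctrl.pause(.3);d=snap(ctrl,"wrist",f"up{i}")
    print(proj(d,s,True),ctrl.get_clock())
a=[cv2.imread(f"pics/up{i}.png") for i in(0,1)]
cv2.imwrite("pics/upb.png",cv2.resize(np.hstack(a),(1120,420))[:, :] if 0 else np.hstack([x[:,80:480] for x in a]))
E
```

```text
[-0.47996282 -0.42971168 -0.76484219] [0.74503204 0.66702868 0.        ]
[ 0.41362189  0.66644662  1.193218   -0.21749931  1.94868319  1.24392288]
[[339.2295501  211.19540749]] 2.0583
[ 0.31211348  0.70373863  1.10032649 -0.28885263  1.97793211  1.1260903 ]
[[226.02035558 191.0505565 ]] 2.8667
```

View pics/upb.png

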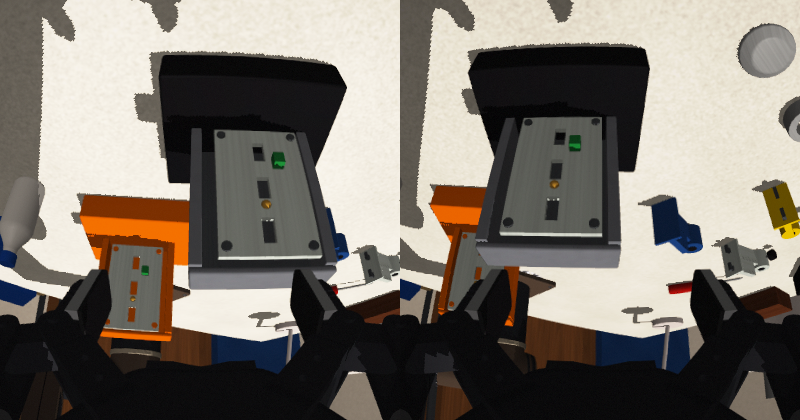

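Both views show the slotted plate upside down. In view 0 (full-image px) the upper slots are at about (343,188) and (349,231), the plunger at (346,204) and the green pin at (358,160). In view 1 (full-image px) the slots are at about (236,170) and (232,209).

Run:
```python
from h import *
D=[dict(np.load(f"up{i}.npz")) for i in(0,1)]
C=[{},{}]
seeds=[dict(lo=(343,188),hi=(349,231),s1=(308,135),s2=(370,138),s3=(307,245),s4=(396,239)),
       dict(lo=(236,170),hi=(232,209),s1=(208,121),s2=(276,121),s3=(185,226),s4=(274,229))]
for i,d in enumerate(D):
    g=cv2.cvtColor(d["image"],cv2.COLOR_RGB2GRAY)
    G=cv2.resize(g,None,fx=4,fy=4,interpolation=cv2.INTER_CUBIC)
    pl=np.median(g[195:225,330-(0 if i==0 else 110):335-(0 if i==0 else 110)]);print("plate",pl)
    m=(G<0.62*pl).astype(np.uint8)
    cs=[c for c in cv2.findContours(m,cv2.RETR_LIST,2)[0] if 200<cv2.contourArea(c)<8000]
    for k,s in seeds[i].items():
        best=min(cs,key=lambda c:np.hypot(*(cv2.minAreaRect(c)[0]-np.array(s)*4.-1.5)))
        M=cv2.moments(best);ce=np.array([M['m10'],M['m01']])/M['m00'];r=cv2.minAreaRect(best)
        if k in("lo","hi"): ce=np.array(r[0])
        C[i][k]=(ce-1.5)/4;print(i,k,C[i][k].round(1),np.round(np.array(r[1])/4,1))
X={}
for k in seeds[0]:
    X[k],e=tri([(o,r[0]) for o,r in[rays(D[i],C[i][k],True) for i in(0,1)]]);print(k,X[k].round(1),e)
s=(X["lo"]+X["hi"])/2
P=np.array([X[f"s{i}"] for i in(1,2,3,4)]+[X["lo"],X["hi"]]);c=P.mean(0);n=np.linalg.svd(P-c)[2][2];n*=np.sign(n[0]);print("normal",n)
for a,b in(("s1","s2"),("s3","s4"),("s1","s3"),("s2","s4")):
    v=X[b]-X[a];print(a,b,v.round(1),np.linalg.norm(v),np.degrees(np.arctan2(v[1],v[0])))
print("mid",s)
```

```text
plate 100.0
0 lo [343.3 189.1] [18.3 11.2]
0 hi [348.8 231.3] [22.8 12.3]
0 s1 [300.6 134.4] [7.  8.2]
0 s2 [369.5 136.9] [8.1 6.6]
0 s3 [306.2 245.2] [ 9.8 11. ]
0 s4 [393.3 244.7] [ 9.5 10.2]
plate 92.0
1 lo [235.7 170.6] [11.1 16.9]
1 hi [231.7 209.5] [12.2 21. ]
1 s1 [207.9 121.9] [6.5 8. ]
1 s2 [275.1 121. ] [6.8 8.2]
1 s3 [187.6 221.6] [10.3  9. ]
1 s4 [273.7 222.6] [ 9.2 10.2]
lo [576.2 234.8 117.6] [0.05, 0.05]
hi [575.9 234.7 157.1] [0.12, 0.12]
s1 [556.  260.9  56.1] [0.05, 0.05]
s2 [599.3 211.4  56.3] [0.07, 0.07]
s3 [556.2 261.4 170.1] [0.09, 0.09]
s4 [599.4 211.5 170.2] [0.13, 0.13]
normal [0.75465876 0.65610933 0.00327196]
s1 s2 [ 43.3 -49.4   0.1] 65.73098399370863 -48.781495679902605
s3 s4 [ 43.1 -50.    0. ] 66.00242364462743 -49.20217722605587
s1 s3 [  0.2   0.6 114. ] 114.01969300640299 69.10664509351169
s2 s4 [  0.    0.  113.9] 113.9119979614066 51.48686952032368
mid [576.04258563 234.75237781 137.34855637]
```

Run:
```python
from h import *
from rig import ctrl
phi=np.radians(-164);o=down(phi);y=np.array([-np.sin(phi),np.cos(phi),0]);j=np.array([np.cos(phi),np.sin(phi),0])
g=np.array([511,-270,0.])
for i,(a,b,h) in enumerate([(20,-30,190),(20,30,170)]):
    p=g+a*y+b*j;p[2]=h
    q=ctrl.inverse_kinematics(p,o);print(q)
    ctrl.move_pose(p,o)
    ctrl.pause(.3);d=snap(ctrl,"wrist",f"arm{i}")
    print(proj(d,[511,-270,64],True),ctrl.get_clock())
a=[cv2.imread(f"pics/arm{i}.png") for i in(0,1)]
cv2.imwrite("pics/armb.png",np.hstack([x[:,80:480] for x in a]))
```

```text
[-6.40946550e-01  1.88860847e-01  1.77080846e+00 -4.44089210e-16
  1.18192335e+00  2.22139342e+00]
[[314.22948603 227.6571842 ]] 5.1917
[-7.25319844e-01  1.18250252e-01  1.88944193e+00 -4.44089210e-16
  1.13390048e+00  2.13702013e+00]
[[244.52367978 236.32539184]] 5.9
```

View pics/armb.png

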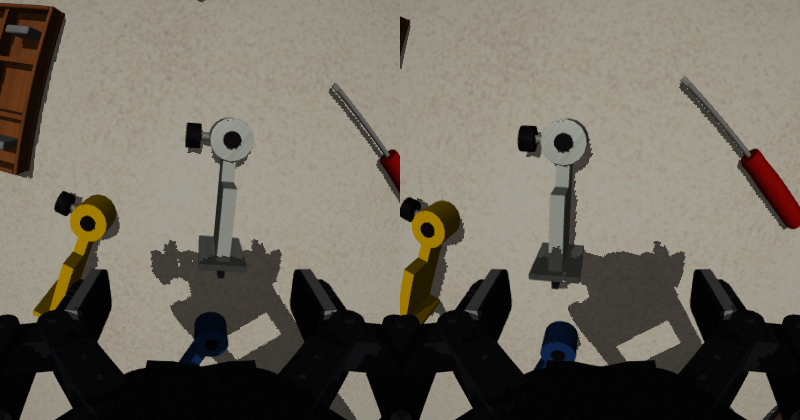

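Run:
```python
import cv2,numpy as np
a=cv2.imread("pics/arm0.png")[150:290,260:353];b=cv2.imread("pics/arm1.png")[150:290,195:288]
cv2.imwrite("pics/armc.png",np.clip(np.hstack([cv2.resize(x,None,fx=4.3,fy=4.28,interpolation=cv2.INTER_CUBIC) for x in(a,b)])*1.3,0,255).astype(np.uint8)[:,:800])
```

```text
(no output)
```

View pics/armc.png

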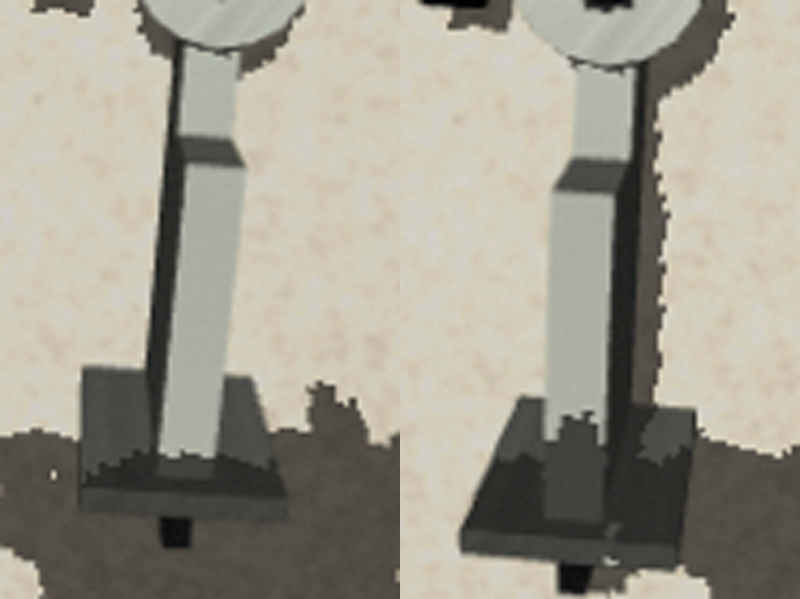

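Run:
```python
from h import *
D=[dict(np.load(f"arm{i}.npz")) for i in(0,1)]
f=lambda p:(p[0]/4.3-.4+260,p[1]/4.28-.4+150)
g=lambda p:((p[0]-400)/4.3-.4+195,p[1]/4.28-.4+150)
K=dict(A=((187,162),(555,188)),B=((245,166),(612,192)),C=((80,507),(461,552)),E=((286,517),(678,567)))
X={}
for k,(a,b) in K.items():
    obs=[rays(D[0],f(a),True),rays(D[1],g(b),True)];X[k],e=tri([(o,r[0]) for o,r in obs]);print(k,X[k].round(1),e)
m0=(X['A']+X['B'])/2;m1=(X['C']+X['E'])/2;v=(m1-m0)[:2];L=np.linalg.norm(v);print("web end->face",L,"(74)",np.degrees(np.arctan2(v[1],v[0])))
w=(X['E']-X['C'])[:2];print("plate w",np.linalg.norm(w),"dir",np.degrees(np.arctan2(w[1],w[0])))
w=(X['B']-X['A'])[:2];print("web w",np.linalg.norm(w),np.degrees(np.arctan2(w[1],w[0])))
u=v/L;print("grip from web end",m0[:2]+22*u,"from face",m1[:2]-52*u)
```

```text
A [ 530.8 -301.4   61.3] [0.07, 0.07]
B [ 520.1 -304.6   65.2] [0.07, 0.07]
C [ 531.6 -226.7   71.8] [0.25, 0.25]
E [ 489.1 -235.9   71.2] [0.13, 0.13]
web end->face 73.31279229260117 (74) 101.88564326686007
plate w 43.52199732978111 dir -167.82895484056434
web w 11.212981556122736 -163.42236709793286
grip from web end [ 520.90789992 -281.47950543] from face [ 521.04943652 -282.15197983]
```

Run:
```python
from h import *
from rig import ctrl
phi=np.radians(-168);o=down(phi);g=np.array([521,-281.8,26.3])
ctrl.grip(60)
ctrl.move_pose(g+[0,0,75],o)
ctrl.line_to(g,v=80);f0=ctrl.get_ft_force()
ctrl.grip(8);print("w",ctrl.get_grip_width(),ctrl.get_ft_force()-f0)
ctrl.line_to(g+[0,0,250],v=150);ctrl.pause(.2)
print("w",ctrl.get_grip_width(),ctrl.get_ft_force()-f0,ctrl.get_ft_torque())
p2=np.radians(-49.0);o2=down(p2);f=np.array([-np.sin(p2),np.cos(p2),0]);s=np.array([576.0,234.75,137.35])
pre=s+f*(52+11.5+30)+[0,0,9-18.7]
print(pre,ctrl.inverse_kinematics(pre,o2),ctrl.get_clock())
ctrl.move_pose(pre+[0,0,140],o2);ctrl.pause(.2)
print(ctrl.get_q(),ctrl.get_clock(),ctrl.get_ft_force())
d=snap(ctrl,"wrist","held");snap(ctrl,"side","held_s")
```

```text
w 11.557782054981596 [-1.41198921 -0.76094589  1.06078839]
w 11.321809777664095 [-1.1079317  -0.0268119  -2.64486993] [ 0.04941682 -0.02456838 -0.01157229]
[646.56534575 296.09151921 127.65      ] [ 2.87075779e-01  4.53883532e-01  1.55496661e+00 -4.44089210e-16
  1.13274251e+00  1.14228711e+00] 10.2833
[ 2.85661246e-01  3.41877179e-01  1.44091720e+00 -8.94031127e-05
  1.35864734e+00  1.14227575e+00] 12.6083 [ 0.67879673  0.20762463 -1.9192685 ]
```

View pics/held.png

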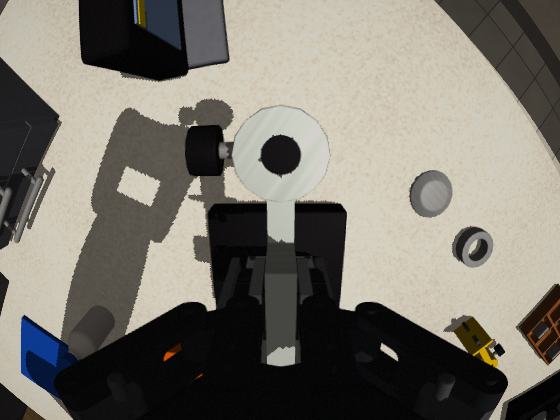

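The arm sits well in the fingers: the web shows centred at column 281, in line with the tool. Next I lower it and feel in, in small force-checked steps.

```bash
cat >> h.py <<'E'
P2=np.radians(-49.0);F=np.array([-np.sin(P2),np.cos(P2),0]);Y=np.array([np.cos(P2),np.sin(P2),0])
S=np.array([576.0,234.75,137.35]);Z=np.array([0,0,1.])
def tcp(gap,dy,dz): return S+F*(52+gap)+Y*dy+Z*(9-18.7+dz)
def force(ctrl,b,n=3):
    a=[]
    for _ in range(n): a.append(ctrl.get_ft_force()); ctrl.pause(.02)
    w=np.mean(a,0)-b; return np.array([-w@F,w@Y,w[2]])  # x(upright; resist negative),y,z
E
python3 - <<'E'
from h import *
from rig import ctrl
ctrl.line_to(tcp(41.5,0,0)+0*Z,v=150);ctrl.line_to(tcp(15,0,0),v=60);ctrl.pause(.3)
b=np.mean([(ctrl.pause(.03),ctrl.get_ft_force())[1] for _ in range(6)],0);np.save("b.npy",b);print(b,ctrl.get_clock())
g=15
while g>0.6:
    g-=1;ctrl.line_to(tcp(g,0,0),v=25)
    w=force(ctrl,b);print(g,w.round(1))
    if np.linalg.norm(w)>4.0: break
print(ctrl.get_clock(),ctrl.get_eef_pos()-tcp(g,0,0))
E
```

```text
[-0.08389278 -0.32171359 -2.44302944] 14.8833
14 [ 0.1 -0.1 -0.1]
13 [-0.4 -0.  -0.3]
12 [-0.6 -0.1  0.1]
11 [-0.6 -0.4 -0.1]
10 [-0.6 -0.5 -0.3]
9 [-0.4 -0.1  0.2]
8 [-1.   0.1 -0.1]
7 [-2.9 -0.4 -0.7]
6 [-3.7 -0.1 -0.5]
5 [-3.5 -0.3 -0.3]
4 [-3.9 -0.2  0.5]
3 [-6.6 -0.7 -0.8]
18.4833 [0.77137312 0.60397255 0.30418661]
```

Contact matches the tabs being in the slots: nothing at the hook-tip depth, a plunger plateau of about 3.7 N over roughly 4 mm, then firm plate contact. Next I push down while holding it in.

Run:
```python
from h import *
from rig import ctrl
b=np.load("b.npy");g=3.0;dz=0
while dz>-14:
    dz-=1 if dz>-6 else .5
    ctrl.line_to(tcp(g,0,dz),v=20)
    w=force(ctrl,b);e=ctrl.get_eef_pos()-tcp(0,0,0);print(dz,w.round(1),(e@F).round(2),(e@Y).round(2),e[2].round(2))
    if -w[0]>11 or w[2]>9.5 or abs(w[1])>5: break
print(ctrl.get_clock())
```

```text
-1 [-6.2 -0.3  1.1] 3.97 0.13 -0.19
-2 [-5.7 -0.   1. ] 3.96 0.24 -1.04
-3 [-6.4 -0.6  1.9] 3.95 0.3 -1.96
-4 [-6.  -0.3  1.5] 3.93 0.36 -3.03
-5 [-6.5 -0.   1.3] 3.94 0.4 -4.06
-6 [-5.9 -0.1  1.6] 3.93 0.4 -5.11
-6.5 [-5.6 -0.6  2.2] 3.95 0.43 -5.35
-7.0 [-5.9  0.1  2.8] 3.94 0.43 -5.83
-7.5 [-5.9 -0.   2.2] 3.95 0.45 -6.22
-8.0 [-5.6  0.   3.2] 3.94 0.42 -6.71
-8.5 [-6.  -0.2  2.6] 3.94 0.44 -7.28
-9.0 [-5.7 -0.2  2.6] 3.95 0.44 -7.71
-9.5 [-5.9  0.6  2.9] 3.95 0.42 -8.31
-10.0 [-5.7 -0.4  3.4] 3.95 0.42 -8.73
-10.5 [-5.3 -0.4  2.5] 3.96 0.43 -9.16
-11.0 [-5.4 -0.2  3. ] 3.95 0.46 -9.74
-11.5 [-5.7 -0.4  3.2] 3.96 0.47 -10.2
-12.0 [-5.4 -0.9  5.2] 3.99 0.43 -10.32
-12.5 [-5.3 -0.6  7.5] 4.04 0.46 -10.46
-13.0 [-5.2 -1.   9.1] 4.1 0.46 -10.54
-13.5 [-3.5 -1.3 10.4] 4.16 0.46 -10.54
24.7833
```

Run:
```python
from h import *
from rig import ctrl
b=np.load("b.npy")
def st(g,dz,v=15):
    ctrl.line_to(tcp(g,.4,dz),v=v);w=force(ctrl,b,5);e=ctrl.get_eef_pos()-tcp(0,0,0);print(g,dz,w.round(1),(e@F).round(2),e[2].round(2));return w
st(3.5,-11.5)
for g in np.arange(4,8.1,.5):
    if st(g,-11.5)[0]>4: break
h=g
for dz in(-12,-12.5,-13,-13.5):
    if st(h-1,dz)[2]>8: break
w=st(h-1,-11.2)
snap(ctrl,"wrist","pre_rel");print(ctrl.get_clock())
```

```text
3.5 -11.5 [-5.2 -1.3  8.1] 4.07 -10.45
4.0 -11.5 [-4.2 -0.9  8.8] 4.16 -10.59
4.5 -11.5 [-3.3 -0.8  8.5] 4.24 -10.72
5.0 -11.5 [-2.2 -1.   9.6] 4.33 -10.82
5.5 -11.5 [-1.1 -1.   9.6] 4.4 -10.95
6.0 -11.5 [-0.2 -0.9 10.1] 4.47 -11.06
6.5 -11.5 [ 0.2 -1.3  9.9] 4.6 -11.18
7.0 -11.5 [ 0.8 -0.8 10.1] 4.8 -11.23
7.5 -11.5 [ 1.  -0.7 10.5] 5.16 -11.29
8.0 -11.5 [ 2.2 -0.8 10.6] 5.35 -11.34
7.0 -12 [ 0.3 -0.9 10.9] 5.39 -11.17
7.0 -11.2 [-0.4 -0.7  9.7] 5.42 -11.04
28.875
```

Run:
```python
from h import *
from rig import ctrl
b=np.load("b.npy")
def st(g,dz,v=15):
    ctrl.line_to(tcp(g,.4,dz),v=v);w=force(ctrl,b,5);e=ctrl.get_eef_pos()-tcp(0,0,0);print(g,dz,w.round(1),(e@F).round(2),e[2].round(2));return w
for dz in np.arange(-10.8,-8,.4):
    if st(6.2,dz)[2]<3.0: break
im=cv2.imread("pics/held.png")[80:400,120:440];d=snap(ctrl,"wrist","rel2")
cv2.imwrite("pics/cmp.png",np.hstack([im,cv2.imread("pics/rel2.png")[80:400,120:440]]));print(ctrl.get_clock())
```

```text
6.2 -10.8 [-1.3 -0.5  7.4] 5.39 -10.85
6.2 -10.4 [-0.2  0.3  6.8] 5.44 -10.82
6.2 -10.0 [0.7 0.8 4.9] 5.52 -10.66
6.2 -9.6 [1.4 1.5 1.8] 5.57 -10.5
30.2583
```

View pics/cmp.png

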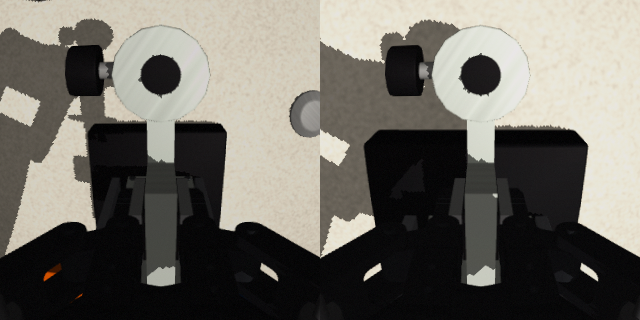

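Run:
```python
from h import *
from rig import ctrl
ctrl.grip(45);p=ctrl.get_eef_pos();ctrl.line_to(p+70*Z,v=100);ctrl.line_to(p+F*60+130*Z,v=150)
o=tilt(P2,.7)
for i,(a,h) in enumerate([(-60,235),(60,255)]):
    q=S+110*F+a*Y;q[2]=h+20;ctrl.move_pose(q,o);ctrl.pause(.2);snap(ctrl,"wrist",f"fin{i}")
print(ctrl.get_clock())
a=[cv2.imread(f"pics/fin{i}.png")[20:320,120:440] for i in(0,1)]
cv2.imwrite("pics/finb.png",cv2.resize(np.hstack(a),(800,375),interpolation=cv2.INTER_CUBIC))
```

```text
34.0333
```

View pics/finb.png

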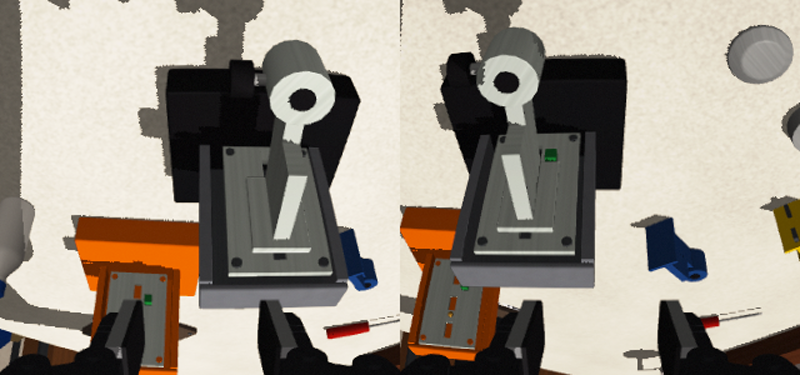

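The arm hangs on the plate with its top edge between the slots. I'll check the heights of the back-plate top and the green pin numerically.

Run:
```python
from h import *
for nm,rois in(("up",[(345,375,145,175),(245,265,130,155)]),("fin",[(200,260,130,190),(220,255,120,160)])):
    for i in(0,1):
        d=dict(np.load(f"{nm}{i}.npz"));h=cv2.cvtColor(d["image"],cv2.COLOR_RGB2HSV)
        m=((h[...,0]>45)&(h[...,0]<80)&(h[...,1]>110)&(h[...,2]>30)).astype(np.uint8)
        x0,x1,y0,y1=rois[i];M=np.zeros_like(m);M[100:200,200:400]=m[100:200,200:400]
        v,u=np.nonzero(M)
        if len(u):
            n=F; X=onplane(d,[[u.mean(),v.min()],[u.mean(),v.max()],[u.min(),v.mean()],[u.max(),v.mean()]],S+1.5*F,n,True)
            print(nm,i,len(u),u.min(),u.max(),v.min(),v.max(),"z",X[:2,2].round(1),"y",((X[2:]-S)@Y).round(1))
D=[dict(np.load(f"fin{i}.npz")) for i in(0,1)]
f=lambda p:(p[0]/2.5-.3+120,p[1]/2.5-.3+20)
g=lambda p:((p[0]-400)/2.5-.3+120,p[1]/2.5-.3+20)
for a,b in(((253,252),(498,233)),((311,252),(552,233))):
    X,e=tri([(o,r[0]) for o,r in(rays(D[0],f(a),True),rays(D[1],g(b),True))]);print(X.round(1),e,"gap",((X-S)@F).round(1),"y",((X-S)@Y).round(1))
```

```text
up 0 192 352 364 152 168 z [76.3 95.5] y [11.4 22.5]
up 1 178 249 260 135 150 z [75.2 94.6] y [ 9.5 19.6]
fin 1 89 236 244 139 148 z [70.3 84.7] y [ 9.1 18.2]
[ 399.3  291.  -101.6] [3.51, 3.51] gap -96.4 y -158.4
[ 418.2  256.9 -108.2] [2.84, 2.84] gap -104.5 y -120.2
```

Run:
```python
from h import *
D=[dict(np.load(f"fin{i}.npz")) for i in(0,1)]
f=lambda p:(p[0]/1.25-.1+120,p[1]/1.25-.1+20)
g=lambda p:((p[0]-400)/1.25-.1+120,p[1]/1.25-.1+20)
for a,b in(((253,252),(498,233)),((311,252),(552,233))):
    X,e=tri([(o,r[0]) for o,r in(rays(D[0],f(a),True),rays(D[1],g(b),True))]);print(X.round(1),e,"gap",((X-S)@F).round(1),"y",((X-S)@Y).round(1))
```

```text
[565.7 253.  163.4] [0.5, 0.5] gap 4.2 y -20.5
[596.7 223.1 166.1] [0.53, 0.53] gap 8.0 y 22.4
```

The pin went down 4.9 mm and the back-plate top is at about 164.7 mm against 164.4 expected, so it looks home. To be sure, I'll make one gentle push (at most 8 N) on the web's top with shut fingers.

Run:
```python
from h import *
from rig import ctrl
ctrl.grip(0)
p=S+F*(4+26)+Y*.5
q=p.copy();q[2]=240;ctrl.move_pose(q,down(P2));q[2]=162;ctrl.line_to(q,v=80);ctrl.pause(.3)
b=np.mean([(ctrl.pause(.03),ctrl.get_ft_force())[1] for _ in range(6)],0)
for z in np.arange(161,148,-.5):
    q[2]=z;ctrl.line_to(q,v=15);w=force(ctrl,b,4);print(z,w.round(1),ctrl.get_eef_pos()[2].round(2))
    if w[2]>7.5 or abs(w[0])>5: break
q[2]=230;ctrl.line_to(q,v=100)
o=tilt(P2,.7);q=S+110*F+60*Y;q[2]=275;ctrl.move_pose(q,o);ctrl.pause(.2);d=snap(ctrl,"wrist","fin2")
h=cv2.cvtColor(d["image"],cv2.COLOR_RGB2HSV);m=((h[...,0]>45)&(h[...,0]<80)&(h[...,1]>110)&(h[...,2]>30))
v,u=np.nonzero(m[100:200,200:400]);print(len(u),u.min()+200,u.max()+200,v.min()+100,v.max()+100,ctrl.get_clock())
```

```text
161.0 [ 0.1 -0.4  0.2] 160.89
160.5 [-0.   0.   0.6] 160.48
160.0 [ 0.   0.  -0.4] 159.92
159.5 [ 0.   0.2 -0. ] 159.45
159.0 [0.3 0.1 0.2] 158.98
158.5 [-0.   0.2  0.2] 158.48
158.0 [-0.4  0.2 -0. ] 157.97
157.5 [-0.   0.1 -0.4] 157.45
157.0 [ 0.2 -0.  -0.1] 156.94
156.5 [0.2 0.1 0.1] 156.46
156.0 [-0.4 -0.1  0.2] 155.99
155.5 [-0.   0.5 -0.3] 155.47
155.0 [ 0.  -0.5 -0.1] 154.98
154.5 [-0.5 -0.3 -0.5] 154.43
154.0 [-0.1 -0.5  0.4] 154.06
153.5 [ 0.9 -0.3  2.5] 153.94
153.0 [ 1.4 -0.9  6.3] 153.83
152.5 [ 2.3 -1.   6.5] 153.79
152.0 [ 2.6 -1.5  8.2] 153.7
91 234 243 138 147 44.9917
```

The arm met the push hard at 154.0 mm and did not give under 8 N, so it is on its stop. The robot is clear of everything, so I'll hand in.

```bash
python3 -c "
from rig import ctrl
ctrl.job_done();print(ctrl.get_clock())"
```

```text
the job is handed in; nothing more can be done
the job is handed in; nothing more can be done
```

The bare gauge arm is hanging on the slotted upright, fully home as far as my checks show. I handed the job in at about 45 s on the robot clock, with the gripper clear of everything. Only the gauge arm was handled.

**What I did:** I located the slots with the wrist camera from two places and gripped the arm's web. I fed the tabs straight in, and the plunger gave at about 3.7 N. I held it in at about 6 N and pushed it down about 10 mm to a hard stop.

**Last checks:**
- **Hooked:** a gentle pull met the hooks after about 1.4 mm of play.
- **Green pin:** one camera view shows it about 4.9 mm lower than when free. I could not read the joint value itself.
- **On the stop:** after letting go, a push of about 8 N on the web's top did not move the arm.

**What disagreed:**
- **Depth:** the plate stood about 3 mm nearer than the camera gave.
- **Stop height:** the stop came about 1.3 mm lower than the camera predicted. The back-plate top measured 164.7 mm by camera, but the final push put it at about 162 mm.
- **Back-plate corners:** the camera gave its two top corners gaps from the plate that differ by 4 mm. I put this down to hand-picked pixels.
- **Push force:** during the pull check the downward push reached about 11 N, just above the advised 10 N and well under 20 N. I could not measure the contact forces on the upright directly.

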